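# Set the window cell square in the light beam

## Robot

A 6-joint arm with a two-finger parallel gripper is mounted at the origin on the work surface. World frame = base frame: x ahead of the robot, y to its left, z up, the work surface at z = 0. Lengths are in m, angles in rad, forces in N, time in s.
With the tool pointing down it reaches from about 0.4 to 0.825 m from the base axis. Payload 7 kg.
Tool frame: the origin (TCP) lies at the very end of the fingers, on their centre line; the grasp point (between the pads) lies 19 mm behind it; z points along the fingers, y is the line along which they close (so a half turn about z gives the same grasp; the last joint's range is limited). The gripper opens to 88 mm and grips with 3 to 60 N. Pads are 19 mm wide; open, the fingers measure 130 mm over their backs; the gripper's body (78 mm by 193 mm) begins 47 mm behind the grasp point.
Start: joints at [-0.995, 0.359, 0.012, 0, -1.224, -0.288], TCP at [0.192, -0.647, 0.227] pointing down, gripper open.
Joint ranges: [-3.07, 3.07], [-1.43, 2.12], [-1.02, 1.25], [-3.03, 1.67], [-3.05, -0], [-3.03, 3.03]. Speed limits (rad/s): [2.39, 2.39, 3.01, 3.14, 3.14, 3.14].

## Interface

Orientations are given as [roll, pitch, yaw] about the fixed x, y, z axes, in that order (R = Rz(yaw) Ry(pitch) Rx(roll)).
In Python, from station import arm, grab_frame gives the robot as it stands.
- The arm moves only by the tool jog_arm, never from a script. Its argument "deltas" is a list that holds one entry, the list of rows, each a list of 4 numbers: the shift along the tool's x, y, z in units of 60 mm (1.0 is 60 mm), then the turn about the tool's z in units of 5 degrees (1.0 is 5 degrees). A call has 1 to 8 rows; each row is the pose to reach, as a shift and turn from the pose commanded when the call began, along the tool's axes at that moment; what a row does not reach only later rows make up. A row lasts 1/8 s, in which the tool goes at most 62.5 mm and 10.7 degrees, less where a joint would pass 70% of its speed; a pose out of reach is approached as far as the arm can. A call with a gripper value outside its range is refused whole. "grip" is the finger opening in mm, from 0 to 87.6, set as the call begins (left out, the last holds). The fingers move at their own pace and stop on an object; "squeeze" is the grip in N (left out, the last holds). Time passes only in rows, so rows that repeat a pose let the fingers close. It gives the time, the measured TCP pose, the force, the opening and the grip force at its end, in the units of the state.
- arm.get_state(): the state, without advancing time (a new reading comes with each control period).
- grab_frame(name): name is "scene" or "top"; returns a dict with "img" (400x640x3 uint8, red, green, blue), "vfov" (degrees; the focal length in pixels is half the picture's height over the tangent of half this angle, whatever the lens; pixels are square), "cx", "cy" (the principal point, pixels), "xyz" and "rotation" of the camera in the world. Camera axes: x right, y down, z forward; pixel columns grow to the right and rows downward; lengths in m; the calibration is good to about 2 mm. A picture is of the moment at which its call begins. There is no depth.
- arm.job_done(): hands the job in; it is judged then, once.
The state is a dict: "t": time; "q": joint angles; "qd": joint speeds; "joint_efforts": joint torques, N m; "eef_pos": TCP position; "ee_rot": TCP orientation; "force": force on the tool from outside, world axes, zero at the start; "moment": the same for the moment, N m; "width": finger opening in m; "gripper_force": force on a finger pad.
Only numpy, scipy, OpenCV 4.12 (cv2) and the standard library are available. Lean on these libraries where they do the work, as an engineer would, in place of code of your own. Each camera call takes 0.05 s, during which the arm holds its last target. There are 200 camera calls.

## Task

Keeping it upright, stand the glass window cell on the beam stage between lamp and detector, with its clear faces square across the light path and a clear face toward the fence but still short of the end stop. Press it against the fence for about a second, then slide it along the fence and press it against the end stop for about a second, each time with a steady push of 10 to 15 newtons (it is glass: it must never bear on fence, stop or plate with more than 25). Leave it there standing free, snug to fence and stop, and leave everything else on the table where it is.

Things in the scene. Friction and masses are not known exactly. Their poses are not given: they have to be found in the camera images.
- cell: Loose window cell, 150-290 g: upright box 36 mm thick (its x), 52 wide (y), 58 tall; aluminium frame, clear glass in the two wide faces (facing +x and -x). Centred on top: aluminium grip rib 14 mm thick (x), 40 long (y), 28 high (top at 86). Origin: centre of underside, z up. Both ways round are alike. Starts on the table left or right of the stage.
- plate: The stage's grey plate, fixed, 12 mm thick, same origin and axes as the stage. Rigid. A cell pressed down on it drags as it slides (friction coefficient about 1), so a push felt at the wrist is partly drag: keep little weight on it.
- stage: Fixed beam stage: grey plate 12 mm thick with fence, end stop, lamp and detector. Origin: on the table right under the seated cell's centre; plate top at z = +12 mm, spanning x -130 to +95, y -85 to +50 mm. Light path: along its x, 28 mm above the plate. The seated cell has its x along the stage's x (either way round) and its origin at (0, 0, +12 mm).
- lamp (a point): Middle of the black ribbed lamp tube behind the fence, on the light path. The tube lies along the stage's x from +32 to +87 mm; its top is 46 mm above the plate.
- detector (a point): Middle of the lens face of the black detector box, on the light path at the stage's x = -98 mm. The box spans x -124 to -98, y -22 to +22 mm, 45 mm above the plate; the lens stands out 5 mm toward the cell.
- fence: Aluminium fence fixed on the stage, same axes; origin in the plate's top, 12 mm above the stage's origin. Its flat face looks to the stage's -x and lies at x = +18 mm; it spans y -75 to +40 mm, 10 mm thick, 45 mm high above the plate, with a square 24 mm opening for the beam. Rigid.
- stop: Steel end stop block fixed on the stage, same axes and origin as the fence. Its flat face looks to the stage's -y and lies at y = +26 mm; it spans x -20 to +18 mm, 12 mm thick, 45 mm high above the plate. Rigid. Together with the fence it makes a corner open to -x and -y.
- level: Chrome level vial block, loose, 110 x 26 x 32 mm (a green vial lies along its top, to 39 mm), origin under its centre, long along its x. Leave alone.
- bowl: Green bowl, loose, 124 mm across, 107 mm high, 1.4 kg, origin under its centre. Leave alone.
- jack: White jack, loose ball 63 mm across, origin at its lowest point. Leave alone.
- square: Small steel square lying flat, loose: blade 100 x 20 x 5 mm along its x, stock 16 x 80 x 12 mm across the -x end. Origin on the table under the blade's centre. Leave alone.
- toggle (a joint): Toggle switch on a black base on the right side of the table: 0 leaning to the robot, rad. Leave alone.
Mind the look-alikes: they are no part of the job. Leave any brown or pink look-alike of the cell alone.

How it is judged:
By the outcome, as a careful person would: the job done as asked, in the order asked, and still so for the second after the job is handed in, with the robot touching nothing.
It also fails if it takes over 70 s, if anything falls off the work surface, if the arm or the gripper's body presses on something with over 40 N, if the wrist force passes 120 N, or if a joint passes its speed limit or range.

## Working session

There is one attempt and no reset: what is moved stays moved. The work goes in short steps, Python scripts to look and compute and a tool call to move; the robot and the scene stay as the last step left them, time stands still between calls to the robot, and variables do not carry over. Pictures are saved under pics/ and viewed, at most 10 in all, crops included, and the job is handed in when it is done.

Besides the shell and the picture viewer there is one more tool, called as name([rows], argument=value, ...), one row to a line, values as JSON. jog_arm: Moves the arm, as the interface text tells. Its arguments: {"type":"object","properties":{"deltas":{"type":"array"},"grip":{"type":"number"},"squeeze":{"type":"number"}},"required":["deltas"]}

```bash
mkdir -p pics; cat > h.py <<'E'
import numpy as np, cv2
from station import arm, grab_frame
def ray(f,u,v):
    H=f["img"].shape[0]; fl=H/2/np.tan(np.radians(f["vfov"])/2)
    return np.array(f["rotation"])@np.array([(u-f["cx"])/fl,(v-f["cy"])/fl,1.])
def onz(f,u,v,z):
    d=ray(f,u,v); o=np.array(f["xyz"]); return o+d*(z-o[2])/d[2]
def proj(f,P):
    H=f["img"].shape[0]; fl=H/2/np.tan(np.radians(f["vfov"])/2)
    c=(np.atleast_2d(P)-np.array(f["xyz"]))@np.array(f["rotation"])
    return np.c_[f["cx"]+fl*c[:,0]/c[:,2], f["cy"]+fl*c[:,1]/c[:,2]]
E
python3 - <<'E'
from h import *
import pickle
for n in("scene","top"):
    f=grab_frame(n); pickle.dump(f,open(n+".pkl","wb"))
    print(n,f["vfov"],f["cx"],f["cy"],np.round(f["xyz"],4),np.round(f["rotation"],4).tolist())
    cv2.imwrite(f"pics/{n}.png",cv2.resize(f["img"][:,:,::-1],(800,500),interpolation=cv2.INTER_CUBIC))
print(arm.get_state())
E
```

```text
scene 52.603731815373344 313.47499409156643 197.0512428867146 [1.1259 0.4528 0.81  ] [-2.3689, -0.0151, 2.351]
top 52.845545531109316 317.57682484705697 202.75169638794154 [ 0.4369 -0.0434  0.9181] [-2.9534, -0.0089, -1.5699]
{'t': 0.1, 'q': array([-9.94913387e-01,  3.59341331e-01,  1.11165298e-02, -3.04067360e-04,
       -1.22413909e+00, -2.88104523e-01]), 'qd': array([-0.00040129, -0.00024865,  0.00434574,  0.00125076, -0.00089288,
        0.00100897]), 'joint_efforts': array([-2.48663673e-03, -5.84164381e+01,  2.93748665e+01,  7.01536149e+00,
        1.01639368e-02, -7.06188030e-05]), 'eef_pos': array([ 0.19141337, -0.64680197,  0.22568557]), 'ee_rot': array([ 3.14000847e+00, -1.71367658e-04, -2.85391763e+00]), 'force': array([0.37066491, 0.04105948, 0.03601969]), 'moment': array([ 0.01631924, -0.04207406, -0.02362753]), 'gripper_force': 0.0, 'width': 0.08760380276376907}
```

View pics/scene.png

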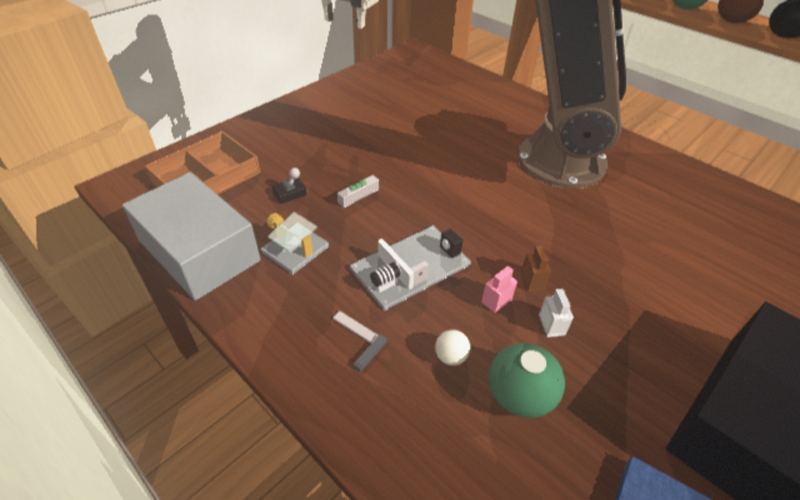

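View pics/top.png

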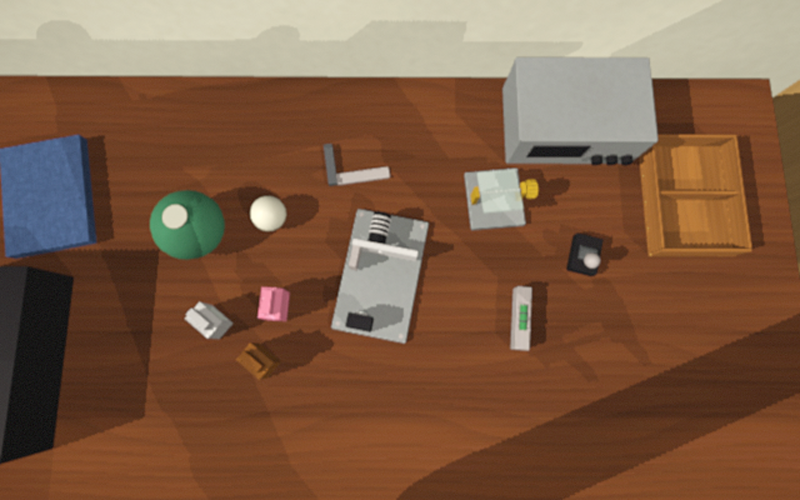

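The scene shows the grey-white cell at scene (556,313) and top (208,320), in shown pixels. The stage is at top (380,275), with the fence toward +x and the stop on the left (+y). I'll enlarge both.

```bash
python3 - <<'E'
from h import *
import pickle
t=pickle.load(open("top.pkl","rb"))["img"];s=pickle.load(open("scene.pkl","rb"))["img"]
def crop(i,u,v,w,h,k):return cv2.resize(i[v:v+h,u:u+w,::-1],None,fx=k,fy=k,interpolation=cv2.INTER_CUBIC)
a=np.hstack([crop(t,255,160,100,120,4),crop(t,140,230,60,60,4)[:240].repeat(1,0) if 0 else np.vstack([crop(t,140,235,60,50,6),np.zeros((180,360,3),np.uint8)])])
b=np.hstack([crop(s,270,175,115,75,4),np.vstack([crop(s,420,225,45,50,6)])]) if 0 else crop(s,270,175,115,75,5)
cv2.imwrite("pics/c1.png",a);
c=np.zeros((600,800,3),np.uint8);c[:375,:575]=b;d=crop(s,425,228,40,46,5);c[:230,575:775]=d
cv2.imwrite("pics/c2.png",c)
E
```

```text
(no output)
```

View pics/c1.png

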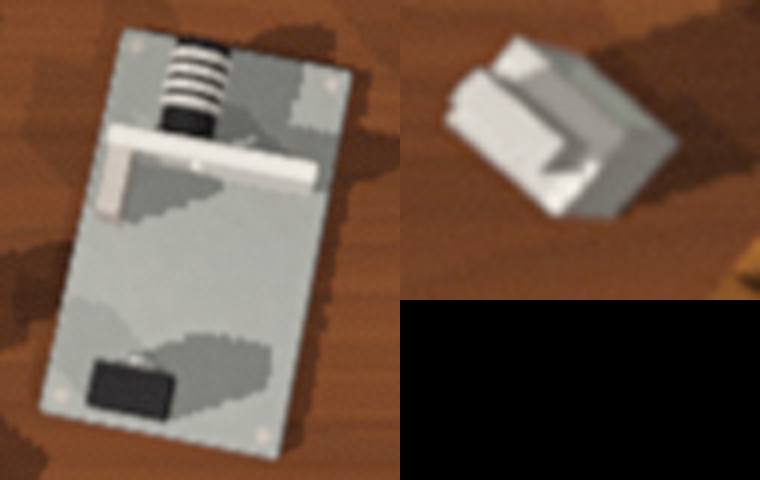

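View pics/c2.png

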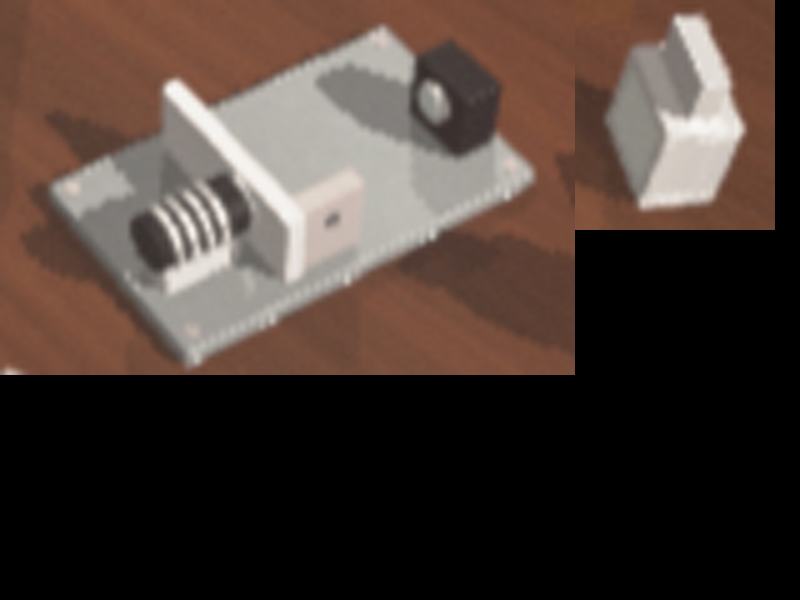

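The pictures give plate corners in the top crop at (122,28), (353,72), (278,459), (40,411), plus the cell body corners. In the scene crop the plate corners are (50,187), (190,357), (533,180), (383,27). I'll fit the poses.

```bash
cat > fit.py <<'E'
from h import *
import pickle
from scipy.optimize import least_squares
T=pickle.load(open("top.pkl","rb"));S=pickle.load(open("scene.pkl","rb"))
from scipy.spatial.transform import Rotation as Ro
for f in(T,S): f["rotation"]=Ro.from_euler("xyz",f["rotation"]).as_matrix()
def px(p,k,u,v,ox=0): p=np.array(p,float); return np.c_[(p[:,0]-ox+.5)/k-.5+u,(p[:,1]+.5)/k-.5+v]
def world(q,L):
    c,s=np.cos(q[2]),np.sin(q[2]);L=np.array(L)/1000
    return np.c_[q[0]+c*L[:,0]-s*L[:,1],q[1]+s*L[:,0]+c*L[:,1],L[:,2]]
def fit(obs,q0):
    r=lambda q:np.concatenate([(proj(f,world(q,L))-p).ravel() for f,L,p in obs])
    s=least_squares(r,q0,loss="soft_l1");print(np.round(s.x,4),np.degrees(s.x[2]));print(np.round(r(s.x).reshape(-1,2),1).tolist());return s.x
P=[(95,50,12),(95,-85,12),(-130,-85,12),(-130,50,12),(28,40,57),(28,-75,57)]
ot=(T,P,px([(122,28),(353,72),(278,459),(40,411),(109,125),(319,161)],4,255,160))
os=(S,P[:4],px([(190,357),(50,187),(383,27),(533,180)],5,270,175))
C=[(18,26,0),(18,-26,0),(-18,-26,0),(18,26,58),(18,-26,58),(-18,-26,58)]
ct=(T,C,px([(585,58),(680,143),(615,215),(518,36),(630,140),(558,213)],6,140,235,400))
if __name__=="__main__":
    for o in([ot],[os],[ot,os]): fit(o,[.45,0,-.2])
    q=fit([ct],[.37,.25,-.8])
    cc=[(x,y,z) for z in(0,58) for x in(18,-18) for y in(26,-26)]+[(x,y,86) for x in(7,-7) for y in(20,-20)]
    p=proj(S,world(q,cc));print(np.c_[np.array(cc),np.round((p-[425,228])*5+[577,2])])
    p=proj(T,world(q,cc));print(np.c_[np.array(cc),np.round((p-[140,235])*6+[402.5,2.5])][8:])
E
python3 fit.py
```

```text
[ 0.5923 -0.0074 -0.1908] -10.933990988772718
[[0.3, -0.0], [-0.4, -0.2], [0.1, -0.3], [0.1, -0.0], [0.3, -0.1], [-0.5, 0.8]]
[ 0.5927 -0.0086 -0.195 ] -11.17340393563737
[[-0.4, 0.2], [-0.5, 0.2], [0.3, 0.3], [0.8, -1.4]]
[ 0.5924 -0.0078 -0.1923] -11.015896304677566
[[0.5, -0.1], [-0.3, -0.2], [0.2, -0.3], [0.2, -0.1], [0.5, -0.2], [-0.4, 0.8], [-0.0, 0.4], [-0.3, 0.4], [0.4, 0.3], [1.1, -1.4]]
[ 0.486   0.2759 -0.7028] -40.264695793864625
[[-0.6, -0.7], [0.1, 0.1], [-0.2, 0.4], [0.9, 0.6], [-0.1, -0.8], [-0.0, 0.2]]
[[ 18.  26.   0. 639. 210.]
 [ 18. -26.   0. 607. 122.]
 [-18.  26.   0. 712. 205.]
 [-18. -26.   0. 678. 118.]
 [ 18.  26.  58. 668. 138.]
 [ 18. -26.  58. 634.  49.]
 [-18.  26.  58. 745. 133.]
 [-18. -26.  58. 708.  44.]
 [  7.  20.  86. 703.  88.]
 [  7. -20.  86. 675.  20.]
 [ -7.  20.  86. 733.  86.]
 [ -7. -20.  86. 705.  18.]]
[[  7.  20.  86. 483.  68.]
 [  7. -20.  86. 567. 144.]
 [ -7.  20.  86. 454.  99.]
 [ -7. -20.  86. 538. 176.]]
```

```bash
cat > plan.py <<'E'
from h import *
def to(tx,ty,tz,yaw_deg,n=1):
    s=arm.get_state(); p=s["eef_pos"]; ps=s["ee_rot"][2]
    d=np.array([tx,ty,tz])-p
    X=np.array([np.cos(ps),np.sin(ps),0]);Y=np.array([np.sin(ps),-np.cos(ps),0])
    dy=(yaw_deg-np.degrees(ps)+180)%360-180
    print("now",np.round(p,4),"yaw",round(np.degrees(ps),2),"->",np.round([d@X/.06,d@Y/.06,-d[2]/.06,-dy/5],3).tolist(),"F",np.round(s["force"],2),"M",np.round(s["moment"],2),"q",np.round(s["q"],2),"t",s["t"])
E
python3 - <<'E'
from fit import *
cs=(S,[(18,26,0),(-18,26,0),(-18,26,58),(18,-26,0),(18,-26,58),(18,26,58)],px([(640,208),(712,204),(745,129),(605,119),(632,48),(666,125)],5,425,228,575))
fit([cs],[.486,.276,-.7]); q=fit([ct,cs],[.486,.276,-.7])
from plan import to
to(.48,-.25,.2,-150); to(q[0],q[1],.2,np.degrees(q[2])-90)
E
```

```text
[ 0.4848  0.2746 -0.6915] -39.620136421978216
[[-0.3, -0.2], [-0.2, -0.5], [-0.2, 0.0], [0.2, 0.1], [0.2, -0.4], [0.4, 2.0]]
[ 0.4856  0.2754 -0.7007] -40.148774929395195
[[-0.4, -0.5], [0.4, 0.3], [0.1, 0.6], [1.2, 0.8], [0.2, -0.6], [0.2, 0.4], [-0.3, 0.1], [-0.1, -0.1], [-0.2, 0.5], [0.3, 0.4], [0.4, -0.1], [0.4, 2.3]]
now [ 0.1914 -0.6468  0.2257] yaw -163.52 -> [-6.488, 4.977, 0.428, -2.703] F [0.37 0.04 0.04] M [ 0.02 -0.04 -0.02] q [-0.99  0.36  0.01 -0.   -1.22 -0.29] t 0.1
now [ 0.1914 -0.6468  0.2257] yaw -163.52 -> [-9.062, 13.347, 0.428, -6.674] F [0.37 0.04 0.04] M [ 0.02 -0.04 -0.02] q [-0.99  0.36  0.01 -0.   -1.22 -0.29] t 0.1
```

jog_arm([
  [[-0.6,0.5,0.1,-0.3],[-1.4,1.1,0.2,-0.7],[-2.2,1.8,0.3,-1],[-3,2.4,0.4,-1.4],[-3.9,3,0.4,-1.7],[-4.7,3.6,0.4,-2],[-5.5,4.2,0.4,-2.4],[-6.2,4.8,0.4,-2.7]],
], grip=50, squeeze=25)

```text
t: 1.1
eef_pos: [0.4675, -0.2635, 0.2024]
ee_rot: [3.141, -0.0, -2.617]
force: [0.3, -0.9, -0.5]
width: 0.0499
gripper_force: 0.0
```

```bash
python3 -c "
from plan import *
to(.4856,.2754,.2,-130.1)"
```

```text
now [ 0.4675 -0.2635  0.2024] yaw -149.93 -> [-4.763, 7.621, 0.041, -3.965] F [ 0.26 -0.88 -0.54] M [-0.13 -0.13 -0.03] q [-0.15  0.15 -0.33 -0.   -1.09 -0.9 ] t 1.1
```

jog_arm([
  [[-0.4,0.7,0,-0.4],[-0.9,1.5,0,-0.8],[-1.5,2.4,0,-1.2],[-2,3.2,0,-1.7],[-2.5,4.1,0,-2.2],[-3,4.9,0,-2.7],[-3.6,5.8,0,-3.2],[-4.1,6.6,0,-3.6]],
])

```text
t: 2.1
eef_pos: [0.4813, 0.2026, 0.2026]
ee_rot: [3.142, 0.0, -2.302]
force: [1.2, -0.5, -0.4]
width: 0.0497
gripper_force: 0.0
```

```bash
python3 -c "
from plan import *
to(.4856,.2754,.11,-130.1)"
```

```text
now [0.4813 0.2026 0.2026] yaw -131.91 -> [-0.952, 0.757, 1.543, -0.362] F [ 1.22 -0.52 -0.45] M [-0.01 -0.15 -0.02] q [ 0.77  0.12 -0.36 -0.   -1.09 -1.51] t 2.1
```

jog_arm([
  [[-0.5,0.4,0.3,-0.4],[-0.95,0.76,0.9,-0.4],[-0.95,0.76,1.54,-0.4],[-0.95,0.76,1.54,-0.4],[-0.95,0.76,1.54,-0.4]],
])

```text
t: 2.72
eef_pos: [0.4865, 0.2734, 0.1113]
ee_rot: [-3.141, 0.001, -2.269]
force: [-0.1, 0.4, 0.3]
width: 0.05
gripper_force: 0.0
```

```bash
python3 -c "
from plan import *
to(.4856,.2754,.064,-130.1)
from fit import px
f=grab_frame('top'); i=f['img']
g=grab_frame('scene')['img']
a=np.hstack([cv2.resize(i[220:300,125:215,::-1],None,fx=4.4,fy=4.4,interpolation=2),cv2.resize(g[200:280,400:490,::-1],None,fx=4.4,fy=4.4,interpolation=2)])
cv2.imwrite('pics/g1.png',a)"
```

```text
now [0.4865 0.2734 0.1113] yaw -130.0 -> [-0.015, 0.033, 0.789, 0.019] F [-0.12  0.42  0.25] M [0.   0.03 0.03] q [ 0.86  0.27 -0.4   0.   -0.9  -1.56] t 2.725
```

View pics/g1.png

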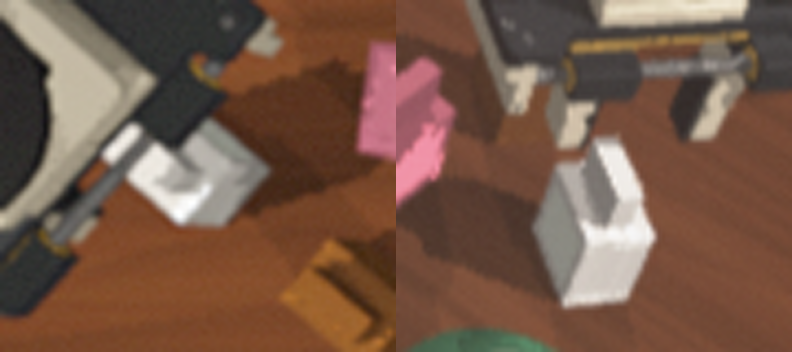

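Fingers straddle the rib centrally at about (600,150) in the crop; I'll descend and close.

jog_arm([
  [[0,0.03,0.4,0],[0,0.03,0.8,0],[0,0.03,0.82,0],[0,0.03,0.82,0]],
])

```text
t: 3.32
eef_pos: [0.4853, 0.2749, 0.0625]
ee_rot: [-3.141, 0.002, -2.269]
force: [1.1, 0.5, -0.3]
width: 0.0498
gripper_force: 0.0
```

jog_arm([
  [[0,0,0,0],[0,0,0,0],[0,0,0,0],[0,0,0,0],[0,0,0,0],[0,0,0,0]],
], grip=5, squeeze=45)

```text
t: 4.08
eef_pos: [0.4845, 0.2744, 0.061]
ee_rot: [-3.142, -0.0, -2.269]
force: [-0.4, 0.4, 0.6]
width: 0.0137
gripper_force: 44.9
```

jog_arm([
  [[0,0,-0.1,0],[0,0,-0.4,0],[0,0,-1.0,0],[0,0,-1.6,0],[0,0,-1.8,0],[0,0,-1.8,0]],
])

```text
t: 4.82
eef_pos: [0.4844, 0.2746, 0.1691]
ee_rot: [3.141, 0.001, -2.269]
force: [0.9, -0.5, -3.3]
width: 0.0136
gripper_force: 44.9
```

```bash
python3 -c "
from plan import *
c,s=np.cos(np.radians(-11)),np.sin(np.radians(-11))
w=lambda a,b:(.5924+c*a-s*b,-.0078+s*a+c*b)
print(w(-25,0) if 0 else w(-.02,-.03),arm.get_state()['width'],arm.get_state()['gripper_force'])
to(*w(-.02,-.03),.18,-101)"
```

```text
(np.float64(0.5670431864697504), np.float64(-0.03343263559589902)) 0.01357765107236734 44.940049052238464
now [0.4844 0.2746 0.1691] yaw -130.02 -> [3.046, -4.356, -0.181, -5.805] F [ 0.91 -0.51 -3.3 ] M [ 0.    0.08 -0.  ] q [ 0.87  0.21 -0.33 -0.   -1.03 -1.57] t 4.825
```

jog_arm([
  [[0.3,-0.4,-0.1,-0.6],[0.8,-1.1,-0.15,-1.4],[1.3,-1.9,-0.18,-2.4],[1.9,-2.7,-0.18,-3.5],[2.4,-3.4,-0.18,-4.6],[2.85,-4.1,-0.18,-5.5],[3.05,-4.36,-0.18,-5.8],[3.05,-4.36,-0.18,-5.8]],
])

```text
t: 5.82
eef_pos: [0.5662, -0.0354, 0.1775]
ee_rot: [3.138, -0.001, -1.766]
force: [-0.1, -0.3, -3.3]
width: 0.0136
gripper_force: 44.9
```

```bash
cat >> plan.py <<'E'
c,s=np.cos(np.radians(-11)),np.sin(np.radians(-11))
w=lambda a,b:(.5924+c*a-s*b,-.0078+s*a+c*b)
def st():
    S=arm.get_state(); p=S["eef_pos"][:2]-[.5924,-.0078]; F=S["force"]
    print("stage mm",np.round([(c*p[0]+s*p[1])*1e3,(-s*p[0]+c*p[1])*1e3,S["eef_pos"][2]*1e3],2),"rpy",np.round(np.degrees(S["ee_rot"]),2),"Fstage",np.round([c*F[0]+s*F[1],-s*F[0]+c*F[1],F[2]],2),"M",np.round(S["moment"],2),S["t"])
E
python3 -c "
from plan import *
to(*w(-.02,-.03),.085,-101);st()
a=[]
for n in('top','scene'):
    f=grab_frame(n);p=proj({**f,'rotation':cv2.Rodrigues(np.eye(3))[0] if 0 else __import__('scipy.spatial.transform',fromlist=['R']).Rotation.from_euler('xyz',f['rotation']).as_matrix()},[[.57,-.03,.08]])[0].astype(int)
    a.append(cv2.resize(f['img'][p[1]-50:p[1]+50,p[0]-50:p[0]+50,::-1],None,fx=4,fy=4,interpolation=2))
cv2.imwrite('pics/g2.png',np.hstack(a))"
```

```text
now [ 0.5662 -0.0354  0.1775] yaw -101.17 -> [-0.035, -0.007, 1.541, -0.035] F [-0.05 -0.33 -3.3 ] M [ 0.12  0.08 -0.04] q [ 0.28  0.22 -0.3  -0.   -1.06 -0.48] t 5.825
stage mm [-20.41 -32.11 177.49] rpy [ 1.7980e+02 -7.0000e-02 -1.0117e+02] Fstage [ 0.01 -0.34 -3.3 ] M [ 0.12  0.08 -0.04] 5.825
```

View pics/g2.png

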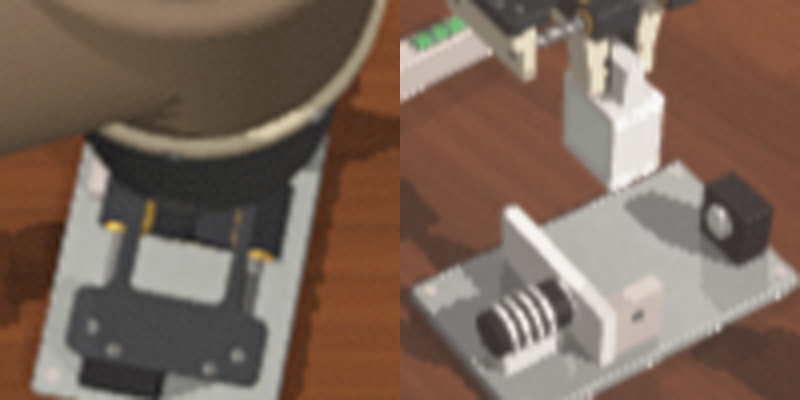

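The cell hangs upright at right-crop (613,125), with its glass face toward the fence. Lowering now.

jog_arm([
  [[0,0,0.3,0],[0,0,0.8,0],[0,0,1.3,0],[0,0,1.6,0],[0,0,1.67,0],[0,0,1.67,0],[0,0,1.67,0]],
])

```text
t: 6.8
eef_pos: [0.5678, -0.0334, 0.0805]
ee_rot: [-3.14, 0.001, -1.762]
force: [-0.1, -0.7, -2.8]
width: 0.0137
gripper_force: 44.9
```

```bash
python3 -c "
from plan import *
st()"
```

```text
stage mm [-19.21 -29.85  80.47] rpy [-1.7992e+02  3.0000e-02 -1.0098e+02] Fstage [ 0.03 -0.68 -2.79] M [ 0.03  0.08 -0.02] 6.8
```

jog_arm([
  [[0,0,0.04,0],[0,0,0.08,0],[0,0,0.08,0],[0,0,0.08,0]],
])

```text
t: 7.3
eef_pos: [0.5673, -0.0339, 0.0748]
ee_rot: [3.142, -0.0, -1.763]
force: [0.0, 1.3, -2.8]
width: 0.0135
gripper_force: 44.9
```

jog_arm([
  [[0,0,0.02,0],[0,0,0.03,0],[0,0,0.03,0],[0,0,0.03,0]],
])

```text
t: 7.8
eef_pos: [0.5673, -0.0339, 0.073]
ee_rot: [-3.142, -0.0, -1.763]
force: [-0.3, -0.7, -2.4]
width: 0.0137
gripper_force: 44.9
```

```bash
python3 -c "
from plan import *
st()"
```

```text
stage mm [-19.7  -30.39  72.97] rpy [-180.     -0.   -101.01] Fstage [-0.2  -0.73 -2.39] M [ 0.01  0.12 -0.01] 7.8
```

jog_arm([
  [[0,0,0.01,0],[0,0,0.01,0],[0,0,0.01,0]],
])

```text
t: 8.18
eef_pos: [0.5674, -0.0339, 0.0729]
ee_rot: [-3.141, 0.0, -1.763]
force: [-1.9, -0.1, 5.9]
width: 0.0135
gripper_force: 45.0
```

jog_arm([
  [[0,0,0.01,0],[0,0,0.01,0],[0,0,0.01,0]],
])

```text
t: 8.55
eef_pos: [0.5675, -0.0339, 0.0729]
ee_rot: [-3.141, -0.0, -1.763]
force: [-3.7, -0.6, 11.4]
width: 0.0135
gripper_force: 45.0
```

jog_arm([
  [[0,0,-0.018,0],[0,0,-0.018,0],[0,0,-0.018,0]],
])

```text
t: 8.93
eef_pos: [0.5674, -0.0338, 0.0729]
ee_rot: [-3.141, 0.0, -1.763]
force: [-0.0, 0.0, 3.2]
width: 0.0139
gripper_force: 45.0
```

```bash
python3 -c "
from plan import *
st()"
```

```text
stage mm [-19.58 -30.31  72.91] rpy [-179.99    0.   -101.  ] Fstage [-0.01  0.04  3.24] M [ 0.19  0.59 -0.01] 8.925
```

jog_arm([
  [[0,0,-0.008,0],[0,0,-0.008,0],[0,0,-0.008,0]],
])

```text
t: 9.3
eef_pos: [0.567, -0.0339, 0.073]
ee_rot: [3.141, -0.0, -1.763]
force: [0.5, 0.5, -3.1]
width: 0.0134
gripper_force: 44.9
```

jog_arm([
  [[0,-0.04,0,0],[0,-0.1,0,0],[0,-0.17,0,0],[0,-0.23,0,0],[0,-0.27,0,0],[0,-0.28,0,0],[0,-0.28,0,0]],
])

```text
t: 10.18
eef_pos: [0.5837, -0.0371, 0.0733]
ee_rot: [3.141, -0.0, -1.763]
force: [-0.6, 0.0, -2.2]
width: 0.0136
gripper_force: 44.9
```

```bash
python3 -c "
from plan import *
st()"
```

```text
stage mm [ -2.98 -30.44  73.26] rpy [ 179.99   -0.   -101.02] Fstage [-0.63 -0.09 -2.16] M [0.01 0.1  0.  ] 10.175
```

jog_arm([
  [[0,-0.01,0.004,0],[0,-0.02,0.004,0],[0,-0.02,0.004,0]],
])

```text
t: 10.55
eef_pos: [0.585, -0.0373, 0.0731]
ee_rot: [-3.142, 0.0, -1.763]
force: [-0.7, 0.5, -3.2]
width: 0.0136
gripper_force: 44.9
```

jog_arm([
  [[0,-0.01,0,0],[0,-0.015,0,0],[0,-0.015,0,0]],
])

```text
t: 10.92
eef_pos: [0.5858, -0.0375, 0.0731]
ee_rot: [-3.142, 0.0, -1.763]
force: [0.7, -0.6, -2.9]
width: 0.0139
gripper_force: 44.9
```

jog_arm([
  [[0,-0.01,0,0],[0,-0.01,0,0],[0,-0.01,0,0]],
])

```text
t: 11.3
eef_pos: [0.5864, -0.0376, 0.0731]
ee_rot: [3.142, -0.0, -1.763]
force: [0.3, 0.3, -3.3]
width: 0.0138
gripper_force: 44.9
```

jog_arm([
  [[0,-0.01,0,0],[0,-0.01,0,0],[0,-0.01,0,0]],
])

```text
t: 11.68
eef_pos: [0.587, -0.0377, 0.0731]
ee_rot: [-3.142, 0.0, -1.763]
force: [-0.2, -0.1, -2.7]
width: 0.0136
gripper_force: 44.9
```

```bash
python3 -c "
from plan import *
st()"
```

```text
stage mm [  0.39 -30.4   73.09] rpy [-180.      0.   -101.01] Fstage [-0.16 -0.15 -2.73] M [0.03 0.11 0.01] 11.675
```

jog_arm([
  [[0,-0.01,0,0],[0,-0.01,0,0],[0,-0.01,0,0]],
])

```text
t: 12.05
eef_pos: [0.5875, -0.0378, 0.0731]
ee_rot: [3.142, -0.0, -1.763]
force: [0.5, 0.3, -3.5]
width: 0.0139
gripper_force: 44.9
```

jog_arm([
  [[0,-0.01,0,0],[0,-0.01,0,0],[0,-0.01,0,0]],
])

```text
t: 12.42
eef_pos: [0.5878, -0.038, 0.073]
ee_rot: [3.141, -0.0, -1.763]
force: [-1.5, 0.9, -2.2]
width: 0.0136
gripper_force: 44.9
```

```bash
python3 -c "
from plan import *
st()"
```

```text
stage mm [  1.29 -30.49  72.96] rpy [ 1.7997e+02 -1.0000e-02 -1.0101e+02] Fstage [-1.63  0.64 -2.25] M [ 0.24  0.59 -0.04] 12.425
```

jog_arm([
  [[0,-0.006,0,0],[0,-0.006,0,0],[0,-0.006,0,0]],
])

```text
t: 12.8
eef_pos: [0.588, -0.038, 0.0729]
ee_rot: [3.141, -0.0, -1.763]
force: [-3.2, 0.8, -0.7]
width: 0.0137
gripper_force: 45.0
```

jog_arm([
  [[0,-0.006,0,0],[0,-0.006,0,0],[0,-0.006,0,0]],
])

```text
t: 13.18
eef_pos: [0.5881, -0.038, 0.0729]
ee_rot: [3.14, -0.0, -1.763]
force: [-4.9, 3.6, 0.8]
width: 0.0135
gripper_force: 45.0
```

```bash
python3 -c "
from plan import *
st()"
```

```text
stage mm [  1.52 -30.49  72.93] rpy [ 1.7992e+02 -1.0000e-02 -1.0102e+02] Fstage [-5.49  2.62  0.79] M [ 0.99  2.15 -0.11] 13.175
```

jog_arm([
  [[0,-0.008,-0.004,0],[0,-0.008,-0.004,0],[0,-0.008,-0.004,0]],
])

```text
t: 13.55
eef_pos: [0.5881, -0.038, 0.073]
ee_rot: [3.139, -0.0, -1.763]
force: [-6.1, 3.0, -0.3]
width: 0.0139
gripper_force: 45.0
```

jog_arm([
  [[0,-0.007,-0.002,0],[0,-0.007,-0.002,0],[0,-0.007,-0.002,0]],
])

```text
t: 13.92
eef_pos: [0.5881, -0.0381, 0.073]
ee_rot: [3.139, -0.0, -1.763]
force: [-6.3, 3.6, 0.7]
width: 0.0135
gripper_force: 45.0
```

```bash
python3 -c "
from plan import *
st()"
```

```text
stage mm [  1.6  -30.51  72.97] rpy [ 1.7984e+02 -2.0000e-02 -1.0104e+02] Fstage [-6.9   2.36  0.66] M [ 1.54  2.88 -0.11] 13.925
```

jog_arm([
  [[0,-0.008,-0.005,0],[0,-0.016,-0.01,0],[0,-0.016,-0.01,0],[0,-0.016,-0.01,0]],
])

```text
t: 14.42
eef_pos: [0.5882, -0.0381, 0.073]
ee_rot: [3.137, -0.0, -1.764]
force: [-8.3, 4.6, -1.0]
width: 0.0137
gripper_force: 45.0
```

```bash
python3 -c "
from plan import *
st()"
```

```text
stage mm [  1.69 -30.56  73.04] rpy [ 1.7974e+02 -3.0000e-02 -1.0106e+02] Fstage [-9.05  2.94 -0.97] M [ 1.99  3.37 -0.11] 14.425
```

jog_arm([
  [[-0.002,-0.01,-0.004,0],[-0.004,-0.02,-0.008,0],[-0.004,-0.02,-0.008,0],[-0.004,-0.02,-0.008,0]],
])

```text
t: 14.92
eef_pos: [0.5883, -0.0381, 0.0731]
ee_rot: [3.135, -0.001, -1.764]
force: [-11.4, 6.4, -0.0]
width: 0.0136
gripper_force: 45.0
```

```bash
python3 -c "
from plan import *
st()"
```

```text
stage mm [  1.8  -30.54  73.09] rpy [ 1.7963e+02 -5.0000e-02 -1.0108e+02] Fstage [-12.37   4.08  -0.02] M [ 2.33  4.32 -0.12] 14.925
```

jog_arm([
  [[-0.004,-0.006,-0.008,0],[-0.006,-0.008,-0.012,0],[-0.006,-0.008,-0.012,0],[-0.006,-0.008,-0.012,0]],
])

```text
t: 15.42
eef_pos: [0.5883, -0.0381, 0.0731]
ee_rot: [3.134, -0.001, -1.764]
force: [-9.5, 4.6, -4.5]
width: 0.014
gripper_force: 45.0
```

```bash
python3 -c "
from plan import *
st()"
```

```text
stage mm [  1.8  -30.51  73.12] rpy [ 1.7956e+02 -8.0000e-02 -1.0110e+02] Fstage [-10.17   2.75  -4.52] M [ 1.87  4.07 -0.13] 15.425
```

jog_arm([
  [[-0.002,-0.012,0.002,0],[-0.004,-0.022,0.004,0],[-0.004,-0.022,0.004,0],[-0.004,-0.022,0.004,0]],
])

```text
t: 15.92
eef_pos: [0.5884, -0.0381, 0.0731]
ee_rot: [3.132, -0.002, -1.765]
force: [-14.7, 6.2, 2.0]
width: 0.014
gripper_force: 45.0
```

```bash
python3 -c "
from plan import *
st()"
```

```text
stage mm [  1.9  -30.52  73.12] rpy [ 1.7945e+02 -1.0000e-01 -1.0111e+02] Fstage [-15.6   3.3   2. ] M [ 2.56  5.98 -0.13] 15.925
```

jog_arm([
  [[-0.001,0.006,-0.005,0],[-0.001,0.007,-0.005,0],[-0.001,0.007,-0.005,0]],
])

```text
t: 16.3
eef_pos: [0.5884, -0.0381, 0.0731]
ee_rot: [3.132, -0.002, -1.765]
force: [-12.5, 4.0, -2.0]
width: 0.0138
gripper_force: 45.0
```

```bash
python3 -c "
from plan import *
st()"
```

```text
stage mm [  1.87 -30.47  73.14] rpy [ 1.7948e+02 -1.0000e-01 -1.0110e+02] Fstage [-12.98   1.52  -2.02] M [ 1.98  5.05 -0.17] 16.3
```

Good: 13 N with almost no plate load. Hold for over a second.

jog_arm([
  [[0,0,0,0],[0,0,0,0],[0,0,0,0],[0,0,0,0],[0,0,0,0]],
])

```text
t: 16.92
eef_pos: [0.5884, -0.0381, 0.0732]
ee_rot: [3.133, -0.002, -1.765]
force: [-12.8, 4.8, -2.1]
width: 0.0139
gripper_force: 45.0
```

jog_arm([
  [[0,0,0,0],[0,0,0,0],[0,0,0,0],[0,0,0,0],[0,0,0,0]],
])

```text
t: 17.55
eef_pos: [0.5884, -0.0381, 0.0731]
ee_rot: [3.132, -0.002, -1.765]
force: [-11.5, 5.2, -1.7]
width: 0.014
gripper_force: 45.0
```

```bash
python3 -c "
from plan import *
st()"
```

```text
stage mm [  1.84 -30.49  73.12] rpy [ 1.7947e+02 -1.0000e-01 -1.0110e+02] Fstage [-12.26   2.87  -1.74] M [ 2.09  5.02 -0.17] 17.55
```

jog_arm([
  [[0,0.02,0.008,0],[0,0.04,0.016,0],[0.0,0.06,0.024,0],[0,0.06,0.024,0],[0,0.06,0.024,0]],
])

```text
t: 18.18
eef_pos: [0.5882, -0.0379, 0.073]
ee_rot: [3.138, -0.001, -1.764]
force: [-5.7, -0.7, -3.1]
width: 0.0138
gripper_force: 45.0
```

```bash
python3 -c "
from plan import *
st()"
```

```text
stage mm [  1.56 -30.31  72.99] rpy [ 1.7982e+02 -7.0000e-02 -1.0105e+02] Fstage [-5.5  -1.81 -3.12] M [-0.12  2.38 -0.12] 18.175
```

jog_arm([
  [[-0.03,0.01,0,0],[-0.09,0.01,0,0],[-0.16,0.01,0,0],[-0.23,0.01,0,0],[-0.3,0.01,0,0],[-0.36,0.01,0,0],[-0.41,0.01,0,0],[-0.42,0.01,0,0]],
])

```text
t: 19.18
eef_pos: [0.5931, -0.0128, 0.0734]
ee_rot: [3.14, -0.001, -1.763]
force: [-5.1, -0.3, -3.2]
width: 0.0135
gripper_force: 45.0
```

```bash
python3 -c "
from plan import *
st()"
```

```text
stage mm [ 1.67 -4.72 73.42] rpy [ 1.7989e+02 -6.0000e-02 -1.0102e+02] Fstage [-4.97 -1.23 -3.22] M [-0.48  2.16 -0.16] 19.175
```

jog_arm([
  [[-0.01,0,0.004,0],[-0.02,0,0.006,0],[-0.03,0,0.006,0],[-0.03,0,0.006,0]],
])

```text
t: 19.68
eef_pos: [0.5933, -0.0116, 0.0731]
ee_rot: [3.14, -0.002, -1.763]
force: [-4.5, -3.0, -2.2]
width: 0.0134
gripper_force: 45.0
```

jog_arm([
  [[-0.01,0,0,0],[-0.015,0,0,0],[-0.015,0,0,0]],
])

```text
t: 20.05
eef_pos: [0.5933, -0.0114, 0.0732]
ee_rot: [3.139, -0.003, -1.763]
force: [-5.6, -6.8, -2.8]
width: 0.0137
gripper_force: 45.0
```

```bash
python3 -c "
from plan import *
st()"
```

```text
stage mm [ 1.61 -3.4  73.16] rpy [ 1.7987e+02 -1.5000e-01 -1.0103e+02] Fstage [-4.2  -7.7  -2.78] M [-2.63  2.   -0.15] 20.05
```

jog_arm([
  [[-0.008,0.004,-0.002,0],[-0.014,0.008,-0.002,0],[-0.014,0.008,-0.002,0]],
])

```text
t: 20.42
eef_pos: [0.5933, -0.0113, 0.0733]
ee_rot: [3.14, -0.003, -1.763]
force: [-3.1, -10.7, -3.3]
width: 0.0134
gripper_force: 45.0
```

```bash
python3 -c "
from plan import *
st()"
```

```text
stage mm [ 1.56 -3.22 73.29] rpy [ 179.89   -0.19 -101.03] Fstage [ -0.99 -11.12  -3.29] M [-4.28  1.32 -0.18] 20.425
```

jog_arm([
  [[-0.006,-0.004,0.001,0],[-0.006,-0.004,0.001,0],[-0.006,-0.004,0.001,0],[-0.006,-0.004,0.001,0]],
])

```text
t: 20.92
eef_pos: [0.5933, -0.0113, 0.0733]
ee_rot: [3.139, -0.004, -1.763]
force: [-4.3, -11.2, -1.8]
width: 0.0139
gripper_force: 45.0
```

```bash
python3 -c "
from plan import *
st()"
```

```text
stage mm [ 1.58 -3.21 73.27] rpy [ 179.86   -0.22 -101.04] Fstage [ -2.11 -11.85  -1.79] M [-4.65  1.61 -0.2 ] 20.925
```

jog_arm([
  [[-0.003,0,0,0],[-0.003,0,0,0],[-0.003,0,0,0],[-0.003,0,0,0],[-0.003,0,0,0]],
])

```text
t: 21.55
eef_pos: [0.5934, -0.0112, 0.0733]
ee_rot: [3.139, -0.004, -1.763]
force: [-3.2, -12.7, -1.9]
width: 0.0137
gripper_force: 45.0
```

jog_arm([
  [[0,0,0,0],[0,0,0,0],[0,0,0,0],[0,0,0,0],[0,0,0,0]],
])

```text
t: 22.18
eef_pos: [0.5934, -0.0112, 0.0733]
ee_rot: [3.139, -0.004, -1.763]
force: [-3.4, -12.9, -2.4]
width: 0.0137
gripper_force: 45.0
```

```bash
python3 -c "
from plan import *
st()"
```

```text
stage mm [ 1.6  -3.17 73.32] rpy [ 179.86   -0.23 -101.04] Fstage [ -0.85 -13.32  -2.41] M [-4.93  1.55 -0.17] 22.175
```

jog_arm([
  [[0.012,0,0.001,0],[0.024,0,0.003,0],[0.034,0,0.005,0],[0.034,0,0.005,0],[0.034,0,0.005,0]],
])

```text
t: 22.8
eef_pos: [0.5934, -0.0115, 0.0731]
ee_rot: [3.14, -0.002, -1.763]
force: [-4.7, -4.5, -1.5]
width: 0.0134
gripper_force: 45.0
```

```bash
python3 -c "
from plan import *
st()"
```

```text
stage mm [ 1.65 -3.47 73.15] rpy [ 1.7991e+02 -1.0000e-01 -1.0103e+02] Fstage [-3.8  -5.31 -1.46] M [-1.61  2.12 -0.15] 22.8
```

jog_arm([
  [[0.008,0.004,0.004,0],[0.01,0.005,0.006,0],[0.01,0.005,0.006,0],[0.01,0.005,0.006,0]],
])

```text
t: 23.3
eef_pos: [0.5933, -0.0116, 0.0731]
ee_rot: [3.141, -0.001, -1.763]
force: [-5.1, -2.7, 0.8]
width: 0.0138
gripper_force: 45.0
```

```bash
python3 -c "
from plan import *
st()"
```

```text
stage mm [ 1.61 -3.57 73.05] rpy [ 1.7995e+02 -6.0000e-02 -1.0102e+02] Fstage [-4.48 -3.67  0.84] M [-0.9   2.26 -0.11] 23.3
```

Standing on the plate, lightly in the corner. I'll lower the squeeze, then open slightly.

jog_arm([
  [[0.006,0.004,0,0],[0.006,0.006,0,0],[0.006,0.006,0,0]],
], squeeze=10)

```text
t: 23.68
eef_pos: [0.5935, -0.0115, 0.073]
ee_rot: [-3.141, -0.0, -1.763]
force: [-3.7, -3.6, -0.2]
width: 0.0139
gripper_force: 10.0
```

jog_arm([
  [[0,0,0,0],[0,0,0,0],[0,0,0,0],[0,0,0,0]],
], grip=32)

```text
t: 24.18
eef_pos: [0.5938, -0.0111, 0.0731]
ee_rot: [-3.141, 0.0, -1.763]
force: [-0.2, 0.5, 0.4]
width: 0.0319
gripper_force: 0.0
```

```bash
python3 -c "
from plan import *
st()"
```

```text
stage mm [ 2.   -2.94 73.09] rpy [-1.7996e+02  2.0000e-02 -1.0100e+02] Fstage [-0.29  0.46  0.41] M [ 0.01  0.1  -0.01] 24.175
```

Free of contact; go up and look.

jog_arm([
  [[0,0,-0.1,0],[0,0,-0.4,0],[0,0,-0.9,0],[0,0,-1.5,0],[0,0,-2.1,0],[0,0,-2.5,0]],
])

```text
t: 24.92
eef_pos: [0.5939, -0.0112, 0.2255]
ee_rot: [-3.139, 0.001, -1.763]
force: [0.4, -0.3, 0.5]
width: 0.032
gripper_force: 0.0
```

jog_arm([
  [[0.3,0.3,0,0],[0.9,0.6,-0.1,0],[1.5,0.9,-0.2,0],[2.1,1.2,-0.2,0],[2.8,1.5,-0.2,0],[3.5,1.8,-0.2,0],[4.2,2.1,-0.2,0],[4.5,2.2,-0.2,0]],
])

```text
t: 25.92
eef_pos: [0.4108, -0.2526, 0.2356]
ee_rot: [-3.141, -0.0, -1.765]
force: [0.8, -0.9, -0.7]
width: 0.0323
gripper_force: 0.0
```

```bash
python3 - <<'E'
from fit import *
a=[];A=grab_frame("top");B=grab_frame("scene")
a=[cv2.resize(A["img"][150:270,250:350,::-1],None,fx=4,fy=4,interpolation=2),cv2.resize(B["img"][160:280,280:380,::-1],None,fx=4,fy=4,interpolation=2)]
cv2.imwrite("pics/end.png",np.hstack(a))
q=[.5924,-.0078,-.192]
cc=[(x,y,z) for z in(70,) for x in(18,-18) for y in(26,-26)]+[(x,y,98) for x in(7,-7) for y in(20,-20)]
print(np.c_[cc,np.round((proj(T,world(q,cc))-[250,150])*4+1.5),np.round((proj(S,world(q,cc))-[280,160])*4+[401.5,1.5])])
for n,f,g in(("top",A,T),("scene",B,S)):
    d=cv2.absdiff(f["img"],g["img"]).max(2)>70
    k,_,s,_=cv2.connectedComponentsWithStats(d.astype(np.uint8)); print(n,s[1:][s[1:,4]>25].tolist())
E
```

```text
[[ 18.  26.  70. 151. 182. 594. 208.]
 [ 18. -26.  70. 246. 200. 547. 158.]
 [-18.  26.  70. 137. 247. 641. 185.]
 [-18. -26.  70. 233. 265. 593. 136.]
 [  7.  20.  98. 154. 193. 605. 164.]
 [  7. -20.  98. 230. 208. 568. 125.]
 [ -7.  20.  98. 149. 219. 624. 155.]
 [ -7. -20.  98. 225. 234. 586. 117.]]
top [[590, 157, 9, 31, 146], [585, 188, 15, 10, 69], [266, 194, 70, 80, 2910], [287, 198, 19, 10, 102], [411, 223, 32, 141, 2055], [409, 229, 16, 51, 617], [439, 232, 8, 30, 51], [148, 241, 37, 30, 639], [277, 251, 21, 14, 197], [437, 263, 10, 74, 106], [238, 271, 4, 18, 33], [621, 274, 11, 10, 62], [603, 314, 11, 10, 62], [626, 359, 10, 15, 44]]
scene [[258, 0, 9, 17, 105], [288, 0, 15, 18, 100], [430, 0, 129, 104, 5690], [559, 0, 11, 8, 48], [87, 12, 60, 85, 2822], [292, 17, 34, 34, 496], [344, 43, 6, 13, 44], [427, 52, 11, 24, 170], [287, 60, 7, 13, 47], [319, 62, 6, 17, 61], [302, 66, 6, 19, 74], [82, 77, 25, 24, 337], [507, 82, 28, 29, 373], [86, 92, 57, 44, 1205], [145, 93, 7, 18, 75], [307, 195, 19, 19, 68], [433, 231, 26, 39, 600]]
```

View pics/end.png

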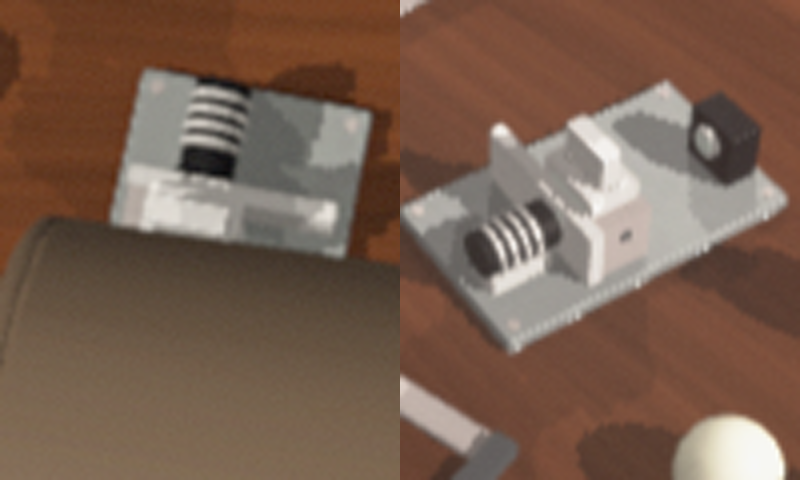

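The cell stands upright in the corner, rib around (597,150) in the right crop, matching the seated prediction. The other objects look unmoved. Handing in.

```bash
python3 -c "
from station import arm
print(arm.job_done())"
```

```text
the job is handed in; nothing more can be done
None
```

I pressed the cell on the fence at about 12–13 N, then on the end stop at about 12–13 N, each for just over a second (fence push briefly 15.6 N at the wrist while being set), left it standing free in the corner with nothing else seen to move, and handed the job in at about 26 s; the verdict wasn't shown.

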